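# Close a denture flask in the ratchet bench press

## Task

Slide the brass flask gently along the press platen until it sits fully home against the fence under the press head. Then pump the press handle in full strokes until it goes stiff because the flask has met the spring pad, give it one more full stroke and no further, and let go with the handle left down. Leave everything else on the bench where it is.

Things in the scene. Friction and masses are not known exactly. Their poses are not given: they have to be found in the camera images.
- press: Fixed hand press: grey base 230 x 270 mm, two steel columns 70 mm left and right of centre, crossbeam 38 mm deep, underside 280 mm up. From it hangs a screw spindle with a 44 mm round spring pad, 14 to 34 mm (not measured) above the flask's top at the start. The pad gives from 20 N on, then 1 mm per 2.5 N. Origin on the bench midway between the columns; x into the press, y to its left, z up.
- platen: Steel platen 200 mm long (x), 100 mm wide, its top 145 mm above the bench at the start. Origin on its top midway between the columns, axes as the press. Lips 9 mm high and 69 mm apart guide the flask's sides. A toothed rack at its left lifts it 10 mm per full handle stroke, up to 3.5 mm more while the handle is at the bottom; it stays up and does not come down again.
- flask: Closed brass denture flask, a block 110 mm long (x), 64 wide, 56 high, 0.6 to 0.95 kg. Origin at the centre of its underside, x towards the fence. It stands on the platen 45 to 80 mm short of home; at home its origin meets the platen's. Sliding takes 3 to 7 N. Push its front end with shut fingers tilted back 15 to 20 degrees to clear the head. Left with over 74 N, or once over 90 N, it is spoilt.
- pump_lever (a joint): Handle swing: 0 fully up, 0.48 rad fully down, hard stops. It stays where left. The pawl catches the next tooth only within 0.03 of the upper stop; a tooth is held only within 0.03 of the lower. Pressing down takes 4 to 8 N at the grip while the platen rises freely (1 to 3 N held still), 4 N more once the flask lifts the pad, then 5 N more per tooth. Let go under load it springs up 0.1 to 0.15.
- handle_grip (a point): Middle of the handle's black rubber grip, a round bar 22 mm thick, 100 mm long, 165 mm from the hinge towards the front (-x of the press). The bar rises 0.48 rad above level when fully up (grip 144 mm above the bench) and is level when fully down (68 mm). Pinch it from above across the bar; it turns between the pads as it swings. Axes as the press when fully up.
- handle_hinge (a point): Pin on which the handle swings in a vertical plane (axis along the press's y), fixed on the press, 41 mm in front of and 112 mm left of its origin, 68 mm above the bench.
- cast: White plaster dental cast, 62 x 66 mm, 30 mm high, right of the press. Bystander, to be left alone. Origin at the centre of its underside.
- jar: Amber jar with white lid, 60 mm thick, 85 mm high, right of the press. Bystander, to be left alone. Origin at the centre of its underside.
- knife: Slim wax knife with dark wooden handle, 200 mm, lying right of the press. Bystander, to be left alone. Origin at the centre of its underside.
- brush: Small brush, 180 mm, lying left of the press. Bystander, to be left alone. Origin at the centre of its underside.
- articulator: Steel articulator with plaster models, 110 x 95 mm, 110 mm high, left of the press. Bystander, to be left alone. Origin at the centre of its underside.
- bowl: Black rubber mixing bowl, 124 mm across, 70 mm high, far left. Bystander, to be left alone. Origin at the centre of its underside.
- flask_half: Open half of another brass flask filled with plaster, 110 x 64 mm, 28 mm high, far right. Bystander, to be left alone. Origin at the centre of its underside.
- fence (a point): Middle of the front face of the fence, an upright steel stop fixed across the rear of the platen, 78 mm wide, 22 mm high; the face is 55 mm beyond (+x of) the platen's origin. Axes as the platen. Ramming the flask into it with more than 35 N would crack the mould.

How it is judged:
By the outcome, as a careful person would: the job done as asked, in the order asked, and still so for the second after the job is handed in, with the robot touching nothing.
It also fails if it takes over 70 s, if anything falls off the work surface, if the arm or the gripper's body presses on something with over 40 N, if the wrist force passes 120 N, or if a joint passes its speed limit or range.

## Robot

A 6-joint arm with a two-finger parallel gripper is mounted at the origin on the work surface. World frame = base frame: x ahead of the robot, y to its left, z up, the work surface at z = 0. Lengths are in mm, angles in rad, forces in N, time in s.
With the tool pointing down it reaches from about 275 to 750 mm from the base axis. Payload 10.2 kg.
Tool frame: the origin (TCP) lies at the very end of the fingers, on their centre line; the grasp point (between the pads) lies 19 mm behind it; z points along the fingers, y is the line along which they close (so a half turn about z gives the same grasp; the last joint's range is limited). The gripper opens to 85 mm and grips with 20 to 120 N. Pads are 22 mm wide; open, the fingers measure 114 mm over their backs; the gripper's body (76 mm by 85 mm) begins 54 mm behind the grasp point. The pads swing forward as they close: fully open they stand 13 mm farther back than shut.
Start: joints at [-1.352, 0.313, 1.498, -0, 1.331, -0.223], TCP at [224.461, -474.603, 231.294] pointing down, gripper open.
Joint ranges: [-2.94, 2.94], [-0.97, 2.17], [0.19, 2.56], [-1.23, 4.37], [0.02, 3.11], [-2.88, 2.88]. Speed limits (rad/s): [2.39, 2.39, 3.01, 3.14, 3.14, 3.14].

## Interface

Orientations are given as a unit quaternion [w, x, y, z].
In Python, from rig import * gives the robot as it stands. The module is installed in compiled form; this text tells all that it offers.
- The arm moves only by the shell command python3 -m crank 'ROWS' [FORCE]. ROWS is JSON, a list that holds one entry, the list of rows, each a list of 7 numbers: the shift along the tool's x, y, z in units of 25 mm (1.0 is 25 mm), then the turn, a rotation vector about the tool's x, y, z in units of 8 degrees (1.0 is 8 degrees), then the finger opening in mm, from 0 to 85.4. A call has exactly 8 rows; each row shifts and turns the commanded pose from where the row before left it, along the tool's axes as they then stand; what a row does not reach is not made up. A row lasts 1/10 s, in which the tool goes at most 50 mm and 8.59 degrees, less where a joint would pass 70% of its speed; a pose out of reach is approached as far as the arm can. A call is refused whole if a number of a shift passes 1 or a number of a turn 1, either way. A call with a gripper value outside its range is refused whole. The fingers move at their own pace and stop on an object; FORCE is the grip in N (left out, the last holds). Time passes only in rows, so rows that do not move let the fingers close, or fill a call up. It gives the time, the measured TCP pose, the force, the opening and the grip force at its end, in the units of the state.
- sense(): the state, without advancing time (a new reading comes with each control period).
- capture(name): name is "side" or "top"; returns the picture (420x560x3 uint8, blue, green, red); there is no depth.
- camera_model(name): a dict with "fx", "fy", "cx", "cy" (pixels), "k1" (the pictures are not rectified: a ray, as slopes to the right and down, at radius r is drawn at 1 + k1 r^2 times it, then the intrinsics apply), "world_from_camera" (4x4, takes a point from camera to world coordinates). Camera axes: x right, y up, looking along -z (the intrinsics and any distortion apply to the point x, -y, -z); pixel columns grow to the right and rows downward; lengths in mm; the calibration is good to about 2 mm. A picture is of the moment at which its call begins. camera_model takes no time and is no camera call.
- finish_job(): hands the job in; it is judged then, once.
The state is a dict: "time_s": time; "joints": joint angles; "dq": joint speeds; "tau": joint torques, N m; "eef_pos": TCP position; "ee_rot": TCP orientation; "force": force on the tool from outside, world axes, zero at the start; "wrist_torque": the same for the moment, N m; "grip_width": opening from 0.0 (shut) to 1.0 (fully open); "grip_force": force on a finger pad.
Only numpy, scipy, OpenCV 4.12 (cv2) and the standard library are available. Lean on these libraries where they do the work, as an engineer would, in place of code of your own. Each camera call takes 0.05 s, during which the arm holds its last target. There are 200 camera calls.

## Working session

There is one attempt and no reset: what is moved stays moved. The work goes in short steps, Python scripts to look and compute and a shell command to move; the robot and the scene stay as the last step left them, time stands still between calls to the robot, and variables do not carry over. Pictures are saved under pics/ and viewed, at most 10 in all, crops included, and the job is handed in when it is done.

```bash
mkdir -p pics
python3 - <<'E'
from rig import *
import cv2,numpy as np
np.set_printoptions(precision=4,suppress=True)
for n in("side","top"):
    cv2.imwrite(f"pics/{n}0.png",capture(n)); m=camera_model(n); print(n,[m[k] for k in("fx","fy","cx","cy","k1")]); print(np.array(m["world_from_camera"]))
s=sense(); print(s)
E
```

```text
side [529.3398034684088, 529.3398034684088, 282.8141089586675, 208.7648395126956, -0.20130330315634895]
[[  -0.64      0.4448   -0.6265 -501.7416]
 [  -0.768    -0.3468    0.5383  949.5701]
 [   0.0222    0.8257    0.5636 1101.7515]
 [   0.        0.        0.        1.    ]]
top [447.41644249564945, 447.41644249564945, 280.5056183327297, 207.43139774513728, -0.030152816551721324]
[[  -0.014     0.9919   -0.1259  445.8969]
 [  -0.9999   -0.0148   -0.0053   -6.7809]
 [  -0.0071    0.1258    0.992  1512.6082]
 [   0.        0.        0.        1.    ]]
{'time_s': 0.1, 'joints': array([-1.3524,  0.3134,  1.4984, -0.    ,  1.331 , -0.2234]), 'dq': array([-0.001 , -0.0026, -0.0031, -0.0014,  0.0021, -0.001 ]), 'tau': array([  0.0024, -41.2896, -26.0145,  -0.0001,   0.0031,  -0.    ]), 'eef_pos': array([ 224.4069, -474.3686,  230.7865]), 'ee_rot': array([-0.0006,  0.9757,  0.2191, -0.    ]), 'force': array([-0.7588,  0.4543,  0.413 ]), 'wrist_torque': array([-0.0132,  0.0002, -0.0343]), 'grip_force': 0.0, 'grip_width': 0.9946811690833113}
```

View pics/side0.png

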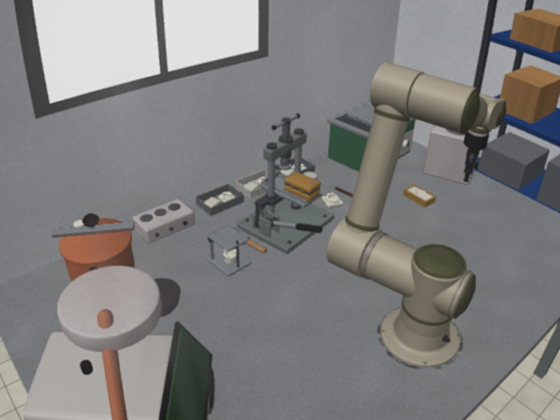

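View pics/top0.png

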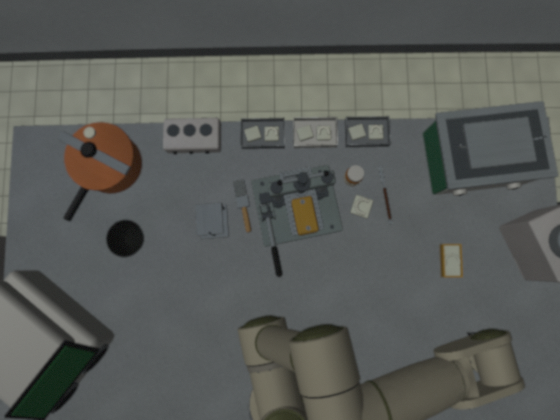

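The side view shows the press at about (285,200), with the flask at (302,185) and the grip at (308,227). In the top view the flask is at (305,215), the grip at (277,262) and the columns at about (277,187) and (327,177). I'll zoom in next.

```bash
cat > h.py <<'E'
import cv2,numpy as np
from rig import *
def ray(n,uv):
    m=camera_model(n); d=np.array([(uv[0]-m["cx"])/m["fx"],(uv[1]-m["cy"])/m["fy"]]); s=d.copy()
    for _ in range(20): s=d/(1+m["k1"]*(s@s))
    W=np.array(m["world_from_camera"]); v=W[:3,:3]@np.array([s[0],-s[1],-1]); return W[:3,3],v/np.linalg.norm(v)
def onz(n,uv,z):
    o,v=ray(n,uv); return o+v*(z-o[2])/v[2]
def tri(a,b):
    o1,v1=ray("side",a); o2,v2=ray("top",b)
    t=np.linalg.lstsq(np.stack([v1,-v2],1),o2-o1,rcond=None)[0]
    p,q=o1+t[0]*v1,o2+t[1]*v2; return (p+q)/2,np.linalg.norm(p-q)
def proj(n,p):
    m=camera_model(n); c=np.linalg.inv(np.array(m["world_from_camera"]))@np.r_[p,1]
    s=np.array([c[0],-c[1]])/-c[2]; s=s*(1+m["k1"]*(s@s)); return s*[m["fx"],m["fy"]]+[m["cx"],m["cy"]]
E
python3 - <<'E'
import cv2
a=cv2.imread("pics/side0.png")[105:255,230:350]; b=cv2.imread("pics/top0.png")[160:285,235:355]
a=cv2.resize(a,None,fx=4,fy=4,interpolation=2)
b=cv2.resize(b,None,fx=4,fy=4,interpolation=2)
cv2.imwrite("pics/sc.png",a);cv2.imwrite("pics/tc.png",b)
E
```

```text
(no output)
```

View pics/sc.png

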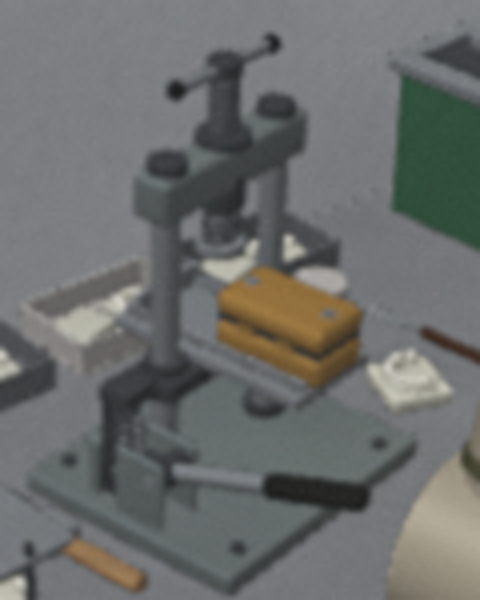

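View pics/tc.png

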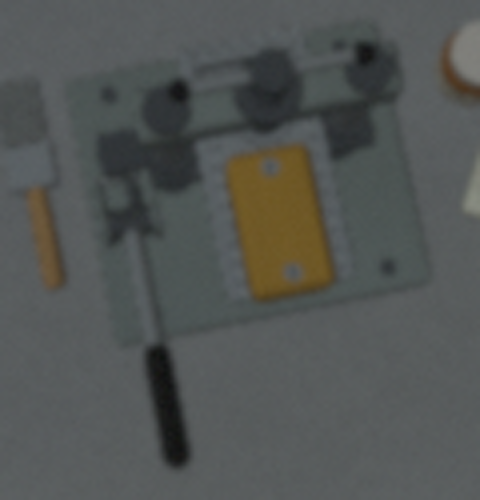

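Run:
```python
from h import *
np.set_printoptions(precision=1,suppress=True)
S=lambda x,y:np.array([230+(x+.5)/4-.5,105+(y+.5)/4-.5]); T=lambda x,y:np.array([235+(x+.5)/4-.5,160+(y+.5)/4-.5])
P={}
for k,a,b in [("capL",(166,158),(167,104)),("capR",(276,101),(371,67)),("spotR",(251,283),(270,167)),("spotF",(328,315),(292,272)),("boltRL",(69,459),(109,95)),("boltFR",(379,443),(388,267)),("gripS",(268,485),(157,350)),("gripE",(363,495),(177,458)),("TbarL",(177,90),(178,91)),("TbarR",(272,43),(367,51))]:
    P[k],g=tri(S(*a),T(*b)); print(k,P[k],round(g,1))
for k in(("capL","capR"),("spotR","spotF"),("gripS","gripE")):
    d=P[k[1]]-P[k[0]]; print(k,np.linalg.norm(d),np.degrees(np.arctan2(d[1],d[0])),(P[k[0]]+P[k[1]])/2)
# orange mask, black grip
for n in("side","top"):
    im=cv2.imread(f"pics/{n}0.png"); h=cv2.cvtColor(im,cv2.COLOR_BGR2HSV)
    m=((h[...,0]>10)&(h[...,0]<28)&(h[...,1]>130)).astype(np.uint8)
    x0,y0,x1,y1=(280,165,330,205) if n=="side" else (285,190,325,240)
    mm=np.zeros_like(m); mm[y0:y1,x0:x1]=m[y0:y1,x0:x1]
    c=max(cv2.findContours(mm,0,2)[0],key=cv2.contourArea); print(n,cv2.minAreaRect(c),cv2.boxPoints(cv2.minAreaRect(c)))
    if n=="top":
        for p in cv2.boxPoints(cv2.minAreaRect(c)): print(onz("top",p,201))
    m=(im.max(2)<40).astype(np.uint8);x0,y0,x1,y1=(292,220,325,236) if n=="side" else (268,244,285,280)
    mm=np.zeros_like(m); mm[y0:y1,x0:x1]=m[y0:y1,x0:x1]
    M=cv2.moments(mm,True);print("grip",M["m10"]/M["m00"],M["m01"]/M["m00"],M["m00"])
    P[n]=np.array([M["m10"],M["m01"]])/M["m00"]
print(tri(P["side"],P["top"]))
```

```text
capL [655.4  10.2 330.7] 1.3
capR [ 678.8 -126.6  331.5] 2.5
spotR [630.4 -63.1 201. ] 2.6
spotF [552.  -77.8 202.5] 2.0
boltRL [718.   63.8  27.4] 2.7
boltFR [ 569.1 -167.3   27.2] 2.0
gripS [500.9  24.9 106.9] 4.7
gripE [415.6   7.9 139.2] 1.3
TbarL [653.3   2.1 388.5] 0.7
TbarR [ 678.3 -118.8  386.5] 2.1
('capL', 'capR') 138.7832697467229 -80.29107532243563 [667.1 -58.2 331.1]
('spotR', 'spotF') 79.80923391256988 -169.34947152109692 [591.2 -70.4 201.8]
('gripS', 'gripE') 92.83418146855142 -168.7379842980114 [458.2  16.4 123. ]
side ((301.5552062988281, 185.3201141357422), (35.341156005859375, 21.076953887939453), 25.201122283935547) [[281.1 187.3]
 [290.1 168.3]
 [322.  183.3]
 [313.1 202.4]]
grip 308.77142857142854 227.8 105.0
top ((304.4562683105469, 215.16712951660156), (35.53680419921875, 20.189027786254883), 78.11134338378906) [[290.9 199.9]
 [310.7 195.7]
 [318.  230.5]
 [298.2 234.6]]
[634.5 -30.9 201. ]
[646.1 -89.7 201. ]
[ 542.6 -108.8  201. ]
[531.2 -50.6 201. ]
grip 276.4513888888889 261.1111111111111 144.0
(array([456.2,  16.1, 121.4]), np.float64(1.7326008664445078))
```

The press yaw is about 10.3° with its origin near (667,-58). The flask is about 77 mm short of home. The handle starts partly down, with the grip at z≈122. I'll align the tool with the press and approach with the fingers shut.

```bash
python3 -m crank '[[[0,0,0,0,0,0.94,0],[0,0,0,0,0,0.94,0],[1,-1,0,0,0,0,0],[1,-1,0,0,0,0,0],[1,-1,0,0,0,0,0],[1,-1,0,0,0,0,0],[1,-1,0,0,0,0,0],[1,-1,0,0,0,0,0]]]' 40
cat > st.py <<'E'
from h import *
import sys
from scipy.spatial.transform import Rotation as R
np.set_printoptions(precision=2,suppress=True)
O=np.array([667,-58,0.]);yaw=np.radians(10.3);c,s_=np.cos(yaw),np.sin(yaw);M=np.array([[c,s_,0],[-s_,c,0],[0,0,1]])
s=sense(); Q=R.from_quat(np.roll(s["ee_rot"],-1)).as_matrix()
print("t",round(s["time_s"],2),"press",M@(s["eef_pos"]-O),"F",M@s["force"],"w",round(s["grip_width"]*85.4,1),"gf",round(s["grip_force"],1))
print("tool axes in press:",(M@Q).T.tolist() and (M@Q).T.round(3).tolist())
E
python3 st.py
```

```text
time_s: 0.9
eef_pos: [345.8, -298.9, 231.1]
ee_rot: [-0.0, 0.996, 0.089, -0.0]
force: [1.7, 0.0, 0.2]
grip_width: -0.004
grip_force: 0.0
t 0.9 press [-359.05 -179.55  231.11] F [ 1.66 -0.29  0.2 ] w -0.4 gf 0.0
tool axes in press: [[1.0, -0.001, -0.0], [-0.001, -1.0, -0.0], [-0.0, 0.0, -1.0]]
```

Run:
```python
from h import *
np.set_printoptions(precision=1,suppress=True)
S=lambda x,y:np.array([230+(x+.5)/4-.5,105+(y+.5)/4-.5])
yaw=np.radians(10.3);X=np.array([np.cos(yaw),np.sin(yaw),0]);Y=np.array([-X[1],X[0],0]);O=np.array([667,-58,0])
# pad: leftmost/rightmost/bottom ends, project model circles for z candidates
for z in(212,217,222,227,232,237):
    c=[proj("side",O+22*(X*np.cos(t)+Y*np.sin(t))+[0,0,z]) for t in np.linspace(0,6.28,60)]
    c=(np.array(c)-[230,105]+.5)*4-.5; print(z,"left",c[:,0].min(),"right",c[:,0].max(),"bottom",c[:,1].max(),"mid",c[:,1].mean())
```

```text
212 left 193.8438537833258 right 246.1994422802145 bottom 269.44326244590604 mid 256.13439411606265
217 left 193.94751875240922 right 246.38223012859316 bottom 264.242162293001 mid 250.96863775771652
222 left 194.05154387329458 right 246.56548921825083 bottom 259.02545862358556 mid 245.78764425990187
227 left 194.15593025986823 right 246.74921990866596 bottom 253.7931203232655 mid 240.59138464177258
232 left 194.2606790244031 right 246.93342254075424 bottom 248.545116614584 mid 235.37983026242736
237 left 194.3657912774363 right 247.11809743648269 bottom 243.2814170661336 mid 230.1529528297945
```

```bash
python3 -m crank '[[[0.9,-0.9,0,0,0,0,0],[0.9,-0.9,0,0,0,0,0],[0.9,-0.9,0,0,0,0,0],[0.9,-0.9,0,0,0,0,0],[0.9,-0.9,0,0,0,0,0],[0.9,-0.9,0,0,0,0,0],[1,-0.9,0,0,0,0,0],[1,-0.9,0,0,0,0,0]]]' >/dev/null
python3 -m crank '[[[0,0,0,0,0.7,0,0],[0,0,0,0,0.7,0,0],[0,0,0,0,0.7,0,0],[-0.25,0,0.8,0,0,0,0],[-0.25,0,0.8,0,0,0,0],[-0.25,0,0.8,0,0,0,0],[0,0,0,0,0,0,0],[0,0,0,0,0,0,0]]]' >/dev/null; python3 st.py
```

```text
t 2.5 press [-175.22   -0.97  168.85] F [-0.59  0.09  0.4 ] w 0.1 gf 0.0
tool axes in press: [[0.957, -0.001, 0.289], [-0.0, -1.0, -0.0], [0.289, 0.0, -0.957]]
```

```bash
python3 -m crank '[[[0.2,0,0.06,0,0,0,0],[0.2,0,0.06,0,0,0,0],[0.2,0,0.06,0,0,0,0],[0.2,0,0.06,0,0,0,0],[0.15,0,0.045,0,0,0,0],[0.15,0,0.045,0,0,0,0],[0.15,0,0.045,0,0,0,0],[0.15,0,0.045,0,0,0,0]]]' >/dev/null; python3 st.py;  python3 -m crank '[[[0.1,0,0.03,0,0,0,0],[0.1,0,0.03,0,0,0,0],[0.1,0,0.03,0,0,0,0],[0.1,0,0.03,0,0,0,0],[0.1,0,0.03,0,0,0,0],[0.1,0,0.03,0,0,0,0],[0.1,0,0.03,0,0,0,0],[0.1,0,0.03,0,0,0,0]]]' >/dev/null; python3 st.py
```

```text
t 3.3 press [-138.89   -0.86  168.33] F [-7.87 -1.54  3.86] w 0.2 gf 4.1
tool axes in press: [[0.958, -0.0, 0.288], [-0.0, -1.0, -0.0], [0.288, 0.0, -0.958]]
t 4.1 press [-118.48   -0.9   168.39] F [-7.2   0.48  3.4 ] w -0.3 gf 3.7
tool axes in press: [[0.958, -0.0, 0.287], [-0.0, -1.0, -0.0], [0.287, 0.0, -0.958]]
```

```bash
python3 -m crank '[[[0.15,0,0.045,0,0,0,0],[0.15,0,0.045,0,0,0,0],[0.15,0,0.045,0,0,0,0],[0.15,0,0.045,0,0,0,0],[0.15,0,0.045,0,0,0,0],[0.1,0,0.03,0,0,0,0],[0.1,0,0.03,0,0,0,0],[0.1,0,0.03,0,0,0,0]]]' >/dev/null; python3 st.py;  python3 -m crank '[[[0.1,0,0.03,0,0,0,0],[0.1,0,0.03,0,0,0,0],[0.1,0,0.03,0,0,0,0],[0.08,0,0.024,0,0,0,0],[0.06,0,0.018,0,0,0,0],[0.06,0,0.018,0,0,0,0],[0.06,0,0.018,0,0,0,0],[0.06,0,0.018,0,0,0,0]]]' >/dev/null; python3 st.py; python3 -c "
from h import *
a=capture('side');b=capture('top');a=cv2.resize(a[130:230,255:345],None,fx=4,fy=4,interpolation=2);b=cv2.resize(b[165:265,245:345],None,fx=4,fy=4,interpolation=2)
cv2.imwrite('pics/push1.png',np.hstack([a,b]))"
```

```text
t 4.9 press [-91.1   -0.9  168.38] F [-7.91  1.14  3.16] w 0.1 gf 3.7
tool axes in press: [[0.958, -0.0, 0.287], [-0.0, -1.0, -0.0], [0.287, 0.0, -0.958]]
t 5.7 press [-74.99  -0.93 168.42] F [-8.    0.36  3.46] w -0.2 gf 3.6
tool axes in press: [[0.958, -0.0, 0.287], [-0.0, -1.0, -0.0], [0.287, 0.0, -0.958]]
```

View pics/push1.png

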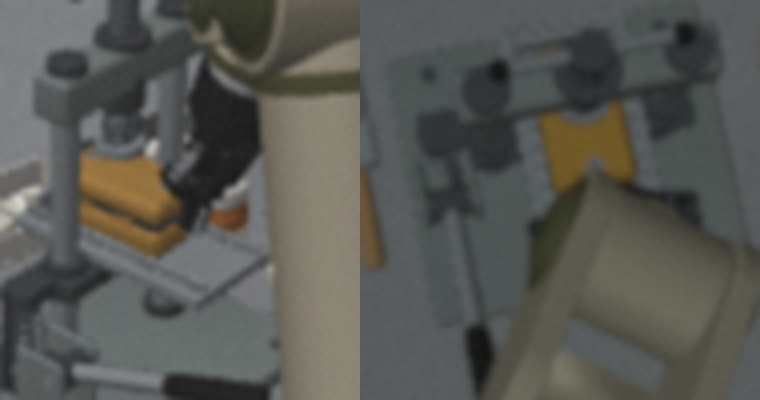

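The flask slides straight with the arm well clear of the head: flask at about (130,200) in the left half of the picture, pad above it at (120,140). I'll creep the rest.

```bash
python3 -m crank '[[[0.04,0,0.012,0,0,0,0],[0.04,0,0.012,0,0,0,0],[0.04,0,0.012,0,0,0,0],[0.03,0,0.009,0,0,0,0],[0.03,0,0.009,0,0,0,0],[0.02,0,0.006,0,0,0,0],[0.02,0,0.006,0,0,0,0],[0.02,0,0.006,0,0,0,0]]]' >/dev/null; python3 st.py
```

```text
t 6.6 press [-68.73  -0.93 168.44] F [-6.79  0.2   2.53] w -0.1 gf 3.6
tool axes in press: [[0.958, -0.0, 0.287], [-0.0, -1.0, -0.0], [0.287, 0.0, -0.958]]
```

```bash
python3 -m crank '[[[0.02,0,0.006,0,0,0,0],[0.02,0,0.006,0,0,0,0],[0.02,0,0.006,0,0,0,0],[0.02,0,0.006,0,0,0,0],[0.02,0,0.006,0,0,0,0],[0.02,0,0.006,0,0,0,0],[0.02,0,0.006,0,0,0,0],[0.02,0,0.006,0,0,0,0]]]' >/dev/null; python3 st.py
```

```text
t 7.4 press [-64.59  -0.94 168.41] F [-8.21  0.05  2.94] w -0.0 gf 3.8
tool axes in press: [[0.958, -0.0, 0.287], [-0.0, -1.0, -0.0], [0.287, 0.0, -0.958]]
```

```bash
python3 -m crank '[[[0.016,0,0.005,0,0,0,0],[0.016,0,0.005,0,0,0,0],[0.016,0,0.005,0,0,0,0],[0.016,0,0.005,0,0,0,0],[0.016,0,0.005,0,0,0,0],[0.016,0,0.005,0,0,0,0],[0.016,0,0.005,0,0,0,0],[0.016,0,0.005,0,0,0,0]]]' >/dev/null; python3 st.py
```

```text
t 8.2 press [-63.91  -0.86 168.28] F [-33.72  -0.24  17.49] w 0.1 gf 16.7
tool axes in press: [[0.96, 0.001, 0.28], [0.001, -1.0, -0.001], [0.28, 0.001, -0.96]]
```

The flask is home: motion stopped at -63.9 with about 28 N on the fence, under the 35 N limit. I'm backing off, then moving to the handle.

```bash
python3 -m crank '[[[-0.3,0,-0.09,0,0,0,0],[-0.8,0,-0.24,0,0,0,0],[-0.8,0,-0.24,0,0,0,0],[0,0,0,0,-0.7,0,0],[0,0,0,0,-0.7,0,0],[0,0,0,0,-0.7,0,0],[-1,0,-0.4,0,0,0,50],[-1,0,-0.4,0,0,0,50]]]' >/dev/null; python3 st.py
python3 -m crank '[[[-0.4,-0.9,0,0,0,0,50],[-0.4,-0.9,0,0,0,0,50],[0,-0.9,0,0,0,0,50],[0,-0.9,0,0,0,0,50],[0,-0.9,0,0,0,0,50],[0,0,0,0,0,0,50],[0,0,0,0,0,0,50],[0,0,0,0,0,0,50]]]' >/dev/null; python3 st.py
python3 -c "
from h import *
a=capture('side');b=capture('top');a=cv2.resize(a[130:250,250:350],None,fx=4,fy=4,interpolation=2);b=cv2.resize(b[165:285,245:345],None,fx=4,fy=4,interpolation=2)
cv2.imwrite('pics/h1.png',np.hstack([a,b]))"
```

```text
t 9.0 press [-160.27   -0.68  187.61] F [-0.48  0.18  1.04] w 28.3 gf 0.0
tool axes in press: [[1.0, 0.001, -0.002], [0.001, -1.0, -0.001], [-0.002, 0.001, -1.0]]
t 9.8 press [-179.94  110.87  188.49] F [-0.7  -0.92 -0.71] w 49.8 gf 0.0
tool axes in press: [[1.0, -0.001, 0.0], [-0.001, -1.0, 0.0], [0.0, -0.0, -1.0]]
```

View pics/h1.png

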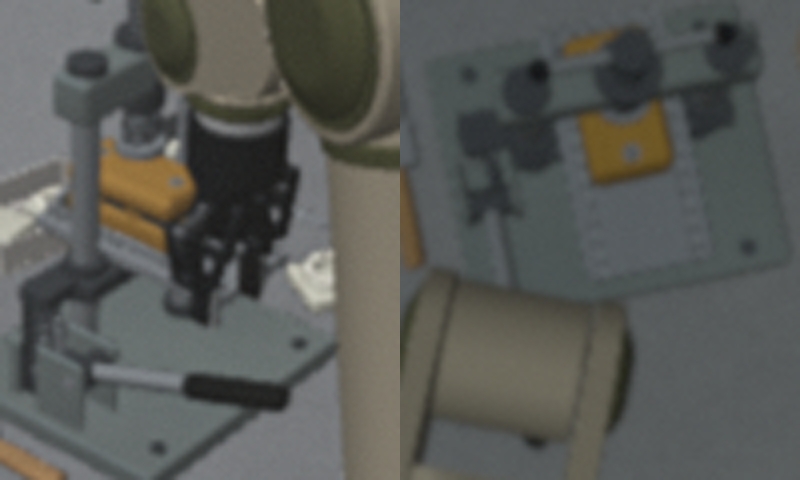

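The flask sits home and square, front spot at (630,152). The fingers stand above the handle, whose grip is at (240,392) in the left half. I'll descend and pinch.

```bash
python3 -m crank '[[[-0.3,0,0.6,0,0,0,50],[-0.3,0,0.7,0,0,0,50],[0,0,0.7,0,0,0,50],[0,0,0.7,0,0,0,50],[0,0,0.7,0,0,0,50],[0,0,0,0,0,0,50],[0,0,0,0,0,0,50],[0,0,0,0,0,0,50]]]' >/dev/null; python3 st.py
python3 -m crank '[[[0,0,0,0,0,0,10],[0,0,0,0,0,0,10],[0,0,0,0,0,0,10],[0,0,0,0,0,0,10],[0,0,0,0,0,0,10],[0,0,0,0,0,0,10],[0,0,0,0,0,0,10],[0,0,0,0,0,0,10]]]' 60 >/dev/null; python3 st.py
```

```text
t 10.7 press [-194.57  111.2   104.41] F [ 0.43  0.44 -0.22] w 49.7 gf 0.0
tool axes in press: [[1.0, -0.001, 0.001], [-0.001, -1.0, 0.001], [0.001, -0.001, -1.0]]
t 11.5 press [-195.05  111.22  103.63] F [-1.78 -5.3   1.62] w 20.0 gf 58.6
tool axes in press: [[1.0, -0.0, 0.0], [-0.0, -1.0, 0.001], [0.0, -0.001, -1.0]]
```

```bash
python3 -m crank '[[[0.06,0,-0.16,0,0,0,10],[0.06,0,-0.16,0,0,0,10],[0.06,0,-0.16,0,0,0,10],[0.07,0,-0.16,0,0,0,10],[0.07,0,-0.14,0,0,0,10],[0,0,0,0,0,0,10],[0,0,0,0,0,0,10],[0,0,0,0,0,0,10]]]' >/dev/null; python3 st.py
python3 -m crank '[[[0.02,0,-0.04,0,0,0,10],[0.02,0,-0.04,0,0,0,10],[0,0,0,0,0,0,10],[0,0,0,0,0,0,10],[0,0,0,0,0,0,10],[0,0,0,0,0,0,10],[0,0,0,0,0,0,10],[0,0,0,0,0,0,10]]]' >/dev/null; python3 st.py
```

```text
t 12.3 press [-186.59  111.28  122.79] F [ 4.58 -4.77 -3.4 ] w 20.2 gf 59.5
tool axes in press: [[1.0, -0.001, 0.001], [-0.001, -1.0, 0.0], [0.001, -0.0, -1.0]]
t 13.1 press [-185.86  111.29  124.35] F [ 5.13 -6.17 -8.  ] w 20.4 gf 59.4
tool axes in press: [[1.0, -0.001, 0.0], [-0.001, -1.0, 0.0], [0.0, -0.0, -1.0]]
```

```bash
python3 -m crank '[[[0,0,-0.04,0,0,0,10],[0,0,-0.04,0,0,0,10],[0,0,0,0,0,0,10],[0,0,0,0,0,0,10],[0,0,0,0,0,0,10],[0,0,0,0,0,0,10],[0,0,0,0,0,0,10],[0,0,0,0,0,0,10]]]' >/dev/null; python3 st.py
```

```text
t 13.9 press [-184.73  111.26  126.52] F [ 11.35  -4.16 -12.39] w 20.4 gf 59.3
tool axes in press: [[1.0, -0.001, 0.003], [-0.001, -1.0, 0.0], [0.003, -0.0, -1.0]]
```

```bash
python3 -m crank '[[[0.04,0,-0.03,0,0,0,10],[0.04,0,-0.03,0,0,0,10],[0.02,0,-0.03,0,0,0,10],[0,0,0,0,0,0,10],[0,0,0,0,0,0,10],[0,0,0,0,0,0,10],[0,0,0,0,0,0,10],[0,0,0,0,0,0,10]]]' >/dev/null; python3 st.py
```

```text
t 14.7 press [-183.99  111.35  127.95] F [  4.39  -6.61 -12.1 ] w 19.9 gf 59.4
tool axes in press: [[1.0, -0.0, -0.002], [-0.0, -1.0, -0.0], [-0.002, 0.0, -1.0]]
```

```bash
python3 -m crank '[[[0.02,0,-0.04,0,0,0,10],[0.02,0,-0.04,0,0,0,10],[0,0,0,0,0,0,10],[0,0,0,0,0,0,10],[0,0,0,0,0,0,10],[0,0,0,0,0,0,10],[0,0,0,0,0,0,10],[0,0,0,0,0,0,10]]]' >/dev/null; python3 st.py
```

```text
t 15.5 press [-184.03  111.39  128.15] F [  6.26 -10.04 -27.86] w 19.8 gf 60.1
tool axes in press: [[1.0, -0.0, -0.005], [-0.0, -1.0, -0.001], [-0.005, 0.001, -1.0]]
```

The upper stop is found at TCP (-184, z 128.2). Now stroke 1, in two halves.

```bash
python3 -m crank '[[[-0.09,0,0.22,0,0,0,10],[-0.08,0,0.2,0,0,0,10],[-0.08,0,0.19,0,0,0,10],[-0.07,0,0.19,0,0,0,10],[-0.07,0,0.19,0,0,0,10],[-0.06,0,0.19,0,0,0,10],[-0.06,0,0.19,0,0,0,10],[-0.05,0,0.19,0,0,0,10]]]' >/dev/null; python3 st.py|head -1
python3 -m crank '[[[-0.05,0,0.2,0,0,0,10],[-0.04,0,0.2,0,0,0,10],[-0.03,0,0.2,0,0,0,10],[-0.03,0,0.2,0,0,0,10],[-0.02,0,0.2,0,0,0,10],[-0.01,0,0.2,0,0,0,10],[0,0,0.2,0,0,0,10],[0,0,0.16,0,0,0,10]]]' >/dev/null; python3 st.py|head -1
python3 -m crank '[[[0,0,0,0,0,0,10],[0,0,0,0,0,0,10],[0,0,0,0,0,0,10],[0,0,0,0,0,0,10],[0,0,0,0,0,0,10],[0,0,0,0,0,0,10],[0,0,0,0,0,0,10],[0,0,0,0,0,0,10]]]' >/dev/null; python3 st.py|head -1
```

```text
t 16.3 press [-196.55  111.19   92.99] F [-6.91 -3.71 10.96] w 20.0 gf 63.8
t 17.1 press [-201.44  111.22   53.45] F [-5.13 -4.71  6.95] w 20.1 gf 64.8
t 17.9 press [-201.38  111.22   53.36] F [-5.7  -5.7   2.92] w 19.9 gf 64.4
```

```bash
python3 -m crank '[[[0,0,0.05,0,0,0,10],[0,0,0.05,0,0,0,10],[0,0,0,0,0,0,10],[0,0,0,0,0,0,10],[0,0,0,0,0,0,10],[0,0,0,0,0,0,10],[0,0,0,0,0,0,10],[0,0,0,0,0,0,10]]]' >/dev/null; python3 st.py|head -1
```

```text
t 18.7 press [-201.33  111.19   51.01] F [-7.78 -5.49  4.84] w 19.9 gf 64.6
```

```bash
python3 -m crank '[[[0.01,0,0.05,0,0,0,10],[0.01,0,0.05,0,0,0,10],[0,0,0,0,0,0,10],[0,0,0,0,0,0,10],[0,0,0,0,0,0,10],[0,0,0,0,0,0,10],[0,0,0,0,0,0,10],[0,0,0,0,0,0,10]]]' >/dev/null; python3 st.py|head -1
```

```text
t 19.5 press [-200.65  111.11   49.85] F [-13.24  -3.9   24.94] w 20.2 gf 67.6
```

Bottom stop found at z≈49.9. Now back up.

```bash
python3 -m crank '[[[0,0,-0.42,0,0,0,10],[0.03,0,-0.42,0,0,0,10],[0.06,0,-0.41,0,0,0,10],[0.08,0,-0.4,0,0,0,10],[0.1,0,-0.4,0,0,0,10],[0.12,0,-0.4,0,0,0,10],[0.14,0,-0.38,0,0,0,10],[0.15,0,-0.35,0,0,0,10]]]' >/dev/null; python3 st.py|head -1
python3 -m crank '[[[0,0,-0.04,0,0,0,10],[0,0,0,0,0,0,10],[0,0,0,0,0,0,10],[0,0,0,0,0,0,10],[0,0,0,0,0,0,10],[0,0,0,0,0,0,10],[0,0,0,0,0,0,10],[0,0,0,0,0,0,10]]]' >/dev/null; python3 st.py|head -1
python3 -c "
from h import *
a=capture('side');cv2.imwrite('pics/s1_full.png',a);a=cv2.resize(a[125:235,245:345],None,fx=5,fy=5,interpolation=2)
cv2.imwrite('pics/s1.png',a)"
```

```text
t 20.3 press [-182.67  111.3   127.49] F [  9.6   -6.24 -29.52] w 19.9 gf 59.9
t 21.1 press [-182.6   111.2   128.04] F [  9.65  -4.04 -13.01] w 20.2 gf 64.6
```

View pics/s1.png

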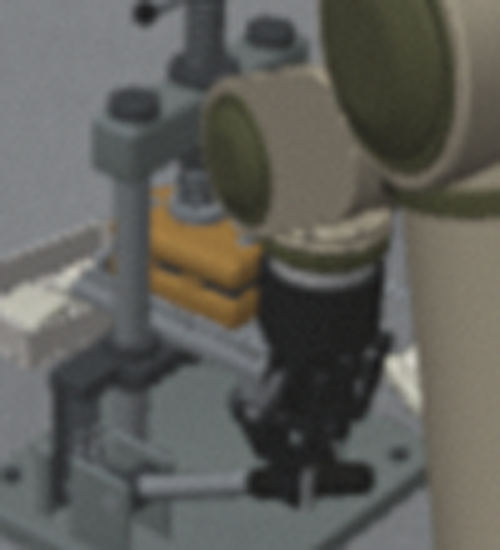

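The pad sits at (200,205), still above the flask; the platen has moved up and the handle is at its top. Stroke 2 next.

```bash
python3 -m crank '[[[-0.1,0,0.22,0,0,0,10],[-0.08,0,0.2,0,0,0,10],[-0.08,0,0.19,0,0,0,10],[-0.08,0,0.19,0,0,0,10],[-0.07,0,0.19,0,0,0,10],[-0.06,0,0.19,0,0,0,10],[-0.06,0,0.19,0,0,0,10],[-0.05,0,0.19,0,0,0,10]]]' >/dev/null; python3 st.py|head -1
python3 -m crank '[[[-0.05,0,0.2,0,0,0,10],[-0.04,0,0.2,0,0,0,10],[-0.03,0,0.2,0,0,0,10],[-0.02,0,0.2,0,0,0,10],[-0.01,0,0.2,0,0,0,10],[0,0,0.2,0,0,0,10],[0,0,0.2,0,0,0,10],[0,0,0.18,0,0,0,10]]]' >/dev/null; python3 st.py|head -1
python3 -m crank '[[[0,0,0.03,0,0,0,10],[0,0,0.03,0,0,0,10],[0,0,0,0,0,0,10],[0,0,0,0,0,0,10],[0,0,0,0,0,0,10],[0,0,0,0,0,0,10],[0,0,0,0,0,0,10],[0,0,0,0,0,0,10]]]' >/dev/null; python3 st.py|head -1
```

```text
t 21.95 press [-198.98  111.2    90.05] F [-8.81 -6.19 11.41] w 19.9 gf 68.9
t 22.75 press [-201.8   111.17   50.97] F [-2.63 -5.86 14.61] w 19.9 gf 72.1
t 23.55 press [-201.72  111.14   49.56] F [-4.78 -4.83 12.09] w 20.1 gf 72.0
```

```bash
python3 -m crank '[[[0,0,0.04,0,0,0,10],[0,0,0,0,0,0,10],[0,0,0,0,0,0,10],[0,0,0,0,0,0,10],[0,0,0,0,0,0,10],[0,0,0,0,0,0,10],[0,0,0,0,0,0,10],[0,0,0,0,0,0,10]]]' >/dev/null; python3 st.py|head -1
python3 -c "
from h import *
cv2.imwrite('pics/d2_full.png',capture('side'))"
python3 -m crank '[[[0,0,-0.43,0,0,0,10],[0.03,0,-0.42,0,0,0,10],[0.06,0,-0.41,0,0,0,10],[0.09,0,-0.4,0,0,0,10],[0.12,0,-0.4,0,0,0,10],[0.13,0,-0.4,0,0,0,10],[0.15,0,-0.4,0,0,0,10],[0.15,0,-0.35,0,0,0,10]]]' >/dev/null; python3 st.py|head -1
python3 -m crank '[[[0,0,-0.04,0,0,0,10],[0,0,0,0,0,0,10],[0,0,0,0,0,0,10],[0,0,0,0,0,0,10],[0,0,0,0,0,0,10],[0,0,0,0,0,0,10],[0,0,0,0,0,0,10],[0,0,0,0,0,0,10]]]' >/dev/null; python3 st.py|head -1
python3 -c "
from h import *
cv2.imwrite('pics/s2_full.png',capture('side'))
f=lambda n:cv2.imread(f'pics/{n}_full.png',0)[158:192,268:284].astype(np.float32)
w=cv2.createHanningWindow((16,34),5)
def F(n):
    im=cv2.imread(f'pics/{n}_full.png');h=cv2.cvtColor(im,cv2.COLOR_BGR2HSV);m=(h[...,0]>10)&(h[...,0]<28)&(h[...,1]>130);m=m[150:200,268:296];r=np.where(m)[0];c=m.sum(0)
    # lower orange edge by column 276..290
    return [int(np.where(m[:,k])[0].max()+150) if m[:,k].any() else -1 for k in range(6,26,2)]
for n in('s1','d2','s2'):print(n,F(n))"
```

```text
t 24.35 press [-201.67  111.13   49.33] F [-10.51  -3.19  24.35] w 20.0 gf 73.4
t 25.2 press [-183.24  111.33  127.4 ] F [  9.08  -7.36 -38.7 ] w 19.8 gf 62.6
t 26.0 press [-183.3   111.33  127.57] F [ 10.87  -6.17 -16.34] w 20.1 gf 65.9
s1 [-1, 182, 183, 184, 185, 186, 187, 188, 189, 189]
d2 [-1, 179, 180, 181, 182, 183, 184, 184, 168, 166]
s2 [-1, 180, 181, 182, 183, 184, 184, 185, 186, 186]
```

Each tooth lifts about 10 mm, as expected. Stroke 3.

```bash
python3 -m crank '[[[-0.09,0,0.22,0,0,0,10],[-0.08,0,0.2,0,0,0,10],[-0.08,0,0.19,0,0,0,10],[-0.08,0,0.19,0,0,0,10],[-0.07,0,0.19,0,0,0,10],[-0.06,0,0.19,0,0,0,10],[-0.06,0,0.19,0,0,0,10],[-0.05,0,0.19,0,0,0,10]]]' >/dev/null; python3 st.py|head -1
python3 -m crank '[[[-0.05,0,0.2,0,0,0,10],[-0.04,0,0.2,0,0,0,10],[-0.03,0,0.2,0,0,0,10],[-0.02,0,0.2,0,0,0,10],[-0.01,0,0.2,0,0,0,10],[0,0,0.2,0,0,0,10],[0,0,0.2,0,0,0,10],[0,0,0.18,0,0,0,10]]]' >/dev/null; python3 st.py|head -1
python3 -m crank '[[[0,0,0.04,0,0,0,10],[0,0,0.04,0,0,0,10],[0,0,0,0,0,0,10],[0,0,0,0,0,0,10],[0,0,0,0,0,0,10],[0,0,0,0,0,0,10],[0,0,0,0,0,0,10],[0,0,0,0,0,0,10]]]' >/dev/null; python3 st.py|head -1
python3 -c "
from h import *
a=capture('side');cv2.imwrite('pics/d3_full.png',a);b=cv2.imread('pics/d2_full.png');f=lambda a:cv2.resize(a[125:225,255:310],None,fx=5,fy=5,interpolation=2)
cv2.imwrite('pics/d3.png',np.hstack([f(b),f(a)]))"
```

```text
t 26.85 press [-197.62  111.16   91.31] F [-6.59 -5.12 19.79] w 20.1 gf 71.6
t 27.65 press [-200.94  111.19   51.74] F [-6.24 -5.01 21.17] w 20.2 gf 76.4
t 28.45 press [-200.67  111.11   49.84] F [-3.31 -2.91 15.99] w 19.6 gf 76.6
```

View pics/d3.png

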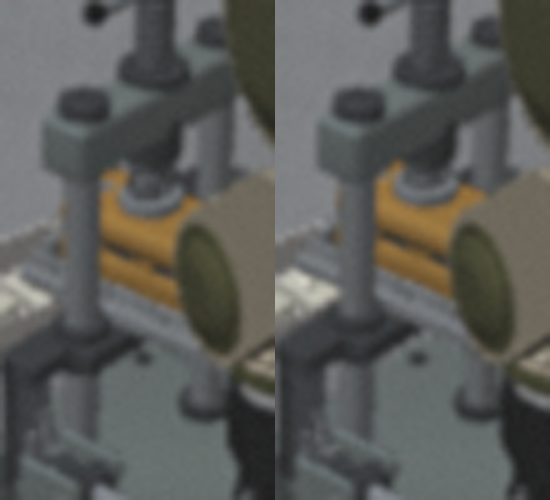

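The handle has gone stiffer: 20 N against 11 N at mid-stroke. On the right the pad (425,187) is visibly pushed up. I'll check from pad displacement at sub-pixel level whether stroke 2 already touched it.

Run:
```python
from h import *
np.set_printoptions(precision=2,suppress=True)
for n in('s1','d2','s2','d3'):
    im=cv2.imread(f'pics/{n}_full.png').astype(float)
    for x in (283,285,287):
        sat=(im[150:176,x-1:x+2,2]-im[150:176,x-1:x+2,0]).mean(1) # R-B: orange high
        k=[i for i in range(1,26) if sat[i-1]<40<=sat[i]]
        print(n,x,[round(150+i-1+(40-sat[i-1])/(sat[i]-sat[i-1]),2) for i in k],end=' ')
    g=im[140:172,284:287].mean((1,2)); print('\n  gray',g.astype(int))
# px per mm at pad front edge
p=np.array([667-22,-62,226.]);print(proj('side',p),proj('side',p+[0,0,10]))
```

```text
s1 283 [np.float64(169.59)] s1 285 [np.float64(169.66)] s1 287 [np.float64(169.46)] 
  gray [ 61  58  61  82  94  87  79  71  69  71  68  67  67  67  60  57  59  57
  59  75  79  71  70  68  71  77 101 114 101  91 102 108]
d2 283 [np.float64(168.21)] d2 285 [np.float64(168.39)] d2 287 [np.float64(168.06)] 
  gray [ 63  57  59  79  87  77  68  65  64  64  65  65  63  58  52  49  49  49
  54  63  77  77  70  69  77 105 107  92  90 103 110 112]
s2 283 [np.float64(169.09)] s2 285 [np.float64(169.23)] s2 287 [np.float64(168.93)] 
  gray [ 63  58  62  83  94  87  78  74  72  72  72  69  67  64  62  59  57  60
  66  75  73  78  78  75  77  84 104 103  88  90 103 110]
d3 283 [np.float64(165.82)] d3 285 [np.float64(165.93)] d3 287 [np.float64(165.7)] 
  gray [ 62  58  58  79  88  77  68  65  66  65  65  65  64  59  52  50  50  51
  55  63  76  79  89 108 101  87  92 104 111 114 112 105]
[289.9  167.28] [289.99 164.66]
```

Run:
```python
from h import *
np.set_printoptions(precision=2,suppress=True)
A=[capture('side').astype(float) for _ in range(6)]; cv2.imwrite('pics/d3m_full.png',np.mean(A,0))
ims={n:cv2.imread(f'pics/{n}_full.png').astype(float) for n in('s1','d2','s2','d3m')}
print({n:ims[n][160:176,284:287,0].mean(1).astype(int) for n in ims})
for n,im in ims.items():
    e=[]
    for x in range(280,291):
        b=cv2.GaussianBlur(im[155:178,x:x+1,0],(1,3),.6).ravel() if 0 else im[155:178,x,0]
        i=6+np.argmax(b[5:18]); t=55
        while i<22 and b[i]>t: i+=1
        e.append(155+i-1+(b[i-1]-t)/(b[i-1]-b[i]))
    print(n,np.array(e),np.median(e),np.mean(e))
# ring highlight shift by 1-D upsampled correlation against d3m
def prof(im): 
    p=im[155:180,281:290,0].mean(1); p=np.gradient(p); return np.interp(np.arange(0,24,.02),np.arange(25),p)
r=prof(ims['d3m'])
for n in('s1','d2','s2'):
    q=prof(ims[n]); sh=range(0,300); c=[np.dot(q[k:],r[:len(r)-k])/np.linalg.norm(q[k:])/np.linalg.norm(r[:len(r)-k]) for k in sh]; k=int(np.argmax(c)); print(n,'shift px',k*.02,'mm',k*.02/.262,round(c[k],3))
```

```text
{'s1': array([ 81,  73,  71,  70,  73,  81, 104, 118, 106,  88,  72,  61,  61,
        62,  64,  65]), 'd2': array([ 79,  80,  72,  71,  79, 109, 111,  95,  79,  67,  63,  63,  66,
        62,  57,  52]), 's2': array([ 74,  80,  81,  77,  80,  87, 106, 106,  89,  74,  64,  62,  65,
        65,  61,  56]), 'd3m': array([ 78,  82,  91, 112, 105,  87,  70,  61,  63,  65,  65,  60,  55,
        49,  45,  47])}
s1 [175.8  176.33 176.5  177.   178.   177.8  178.4  178.75    inf 172.
 171.5 ] 177.0 inf
d2 [172.33 172.83 173.6  173.6  174.2  174.29 175.   174.8  176.   178.
 176.5 ] 174.28571428571428 174.65021645021645
s2 [173.44 173.6  174.14 174.43 175.   175.17 176.   176.1  176.33 176.71
 177.2 ] 175.16666666666666 175.28455988455988
d3m [170.14 170.5  171.   171.33 171.67 172.   172.33 172.83 173.71 175.25
 174.5 ] 172.0 172.29761904761907
s1 shift px 4.1 mm 15.64885496183206 0.857
d2 shift px 2.34 mm 8.931297709923664 0.928
s2 shift px 3.42 mm 13.053435114503817 0.923[ WARN:0@14.024] global loadsave.cpp:1063 imwrite_ Unsupported depth image for selected encoder is fallbacked to CV_8U.
<stdin>:12: RuntimeWarning: divide by zero encountered in scalar divide
```

Run:
```python
from h import *
ims={n:cv2.imread(f'pics/{n}_full.png') for n in('s1','d2','s2','d3m')}
h=cv2.imread('pics/h1.png')[:,:400]; z=np.zeros((420,560,3),np.uint8); z[130:250,250:350]=cv2.resize(h,(100,120),interpolation=cv2.INTER_AREA); ims['h1']=z
for n in ims: # same softening for all
    ims[n]=cv2.resize(cv2.resize(ims[n],None,fx=4,fy=4,interpolation=2),(560,420),interpolation=cv2.INTER_AREA) if n!='h1' else ims[n]
def up(im,y0,y1): return cv2.resize(im[y0:y1,270:300],None,fx=20,fy=20,interpolation=cv2.INTER_CUBIC).astype(np.float32)
def sh(a,b,y0,y1,x0=278,x1=291):
    t=up(ims[a],0,420)[y0*20:y1*20,(x0-270)*20:(x1-270)*20]; w=up(ims[b],0,420)[(y0-7)*20:(y1+3)*20,(x0-270)*20-20:(x1-270)*20+20]
    r=cv2.matchTemplate(w,t,5); _,v,_,l=cv2.minMaxLoc(r); return round((7*20-l[1])/20,2),round((l[0]-20)/20,2),round(v,3)
for a,b in(('h1','s1'),('h1','s2'),('h1','d2'),('h1','d3m'),('s1','s2'),('s1','d2'),('s1','d3m'),('s2','d2'),('s2','d3m'),('d2','d3m')):
    u,x,v=sh(a,b,164,171); u2,_,v2=sh(a,b,165,170,280,289); print(a,b,'up px',u,u2,'mm',round(u/.262,1),round(u2/.262,1),'dx',x,v,v2)
```

```text
h1 s1 up px -0.25 0.0 mm -1.0 0.0 dx -0.8 0.846 0.98
h1 s2 up px 0.25 0.5 mm 1.0 1.9 dx -1.0 0.798 0.898
h1 d2 up px 1.35 1.35 mm 5.2 5.2 dx -0.1 0.957 0.949
h1 d3m up px 3.8 3.8 mm 14.5 14.5 dx 0.15 0.959 0.95
s1 s2 up px 0.5 0.55 mm 1.9 2.1 dx -0.1 0.969 0.919
s1 d2 up px 1.3 1.35 mm 5.0 5.2 dx -0.05 0.799 0.932
s1 d3m up px 3.8 3.8 mm 14.5 14.5 dx 0.3 0.803 0.936
s2 d2 up px 0.75 0.85 mm 2.9 3.2 dx 0.15 0.822 0.961
s2 d3m up px 3.15 3.2 mm 12.0 12.2 dx 0.3 0.822 0.963
d2 d3m up px 2.35 2.35 mm 9.0 9.0 dx 0.2 0.985 0.988
```

The pad displacement is consistent across images. It is zero after tooth 1, about 2 mm held after tooth 2 (5 mm at the bottom), and 14.5 mm now. So the gap was about 18 mm, stroke 2 met the pad, and stroke 3 was the one more stroke; a fourth would reach about 75 N and spoil the flask. I'll confirm the bottom stop and let go.

```bash
python3 -m crank '[[[0,0,0.04,0,0,0,10],[0,0,0,0,0,0,10],[0,0,0,0,0,0,10],[0,0,0,0,0,0,10],[0,0,0,0,0,0,10],[0,0,0,0,0,0,10],[0,0,0,0,0,0,10],[0,0,0,0,0,0,10]]]' >/dev/null; python3 st.py|head -1
python3 -m crank '[[[0,0,0,0,0,0,50],[0,0,0,0,0,0,50],[0,0,0,0,0,0,50],[0,0,0,0,0,0,50],[0,0,0,0,0,0,50],[0,0,0,0,0,0,50],[0,0,0,0,0,0,50],[0,0,0,0,0,0,50]]]' >/dev/null; python3 st.py|head -1
```

```text
t 29.6 press [-200.69  111.1    48.92] F [-3.58 -2.57 17.96] w 19.8 gf 76.6
t 30.4 press [-201.6   111.59   47.5 ] F [-0.07 -0.75 -0.38] w 50.3 gf 0.0
```

```bash
python3 -m crank '[[[0,0,-0.5,0,0,0,50],[0,0,-0.8,0,0,0,50],[0,0,-0.8,0,0,0,50],[0,0,-0.8,0,0,0,50],[-0.5,0,-0.8,0,0,0,50],[-0.5,0,-0.8,0,0,0,50],[-0.8,0,-0.5,0,0,0,50],[-0.8,0,0,0,0,0,50]]]' >/dev/null; python3 st.py|head -1
python3 - <<'E'
from h import *
a=capture('side'); cv2.imwrite('pics/e_full.png',a); b=capture('top')
A=a.astype(float)
for n in('s1','s2','d3','e'):
    im=cv2.imread(f'pics/{n}_full.png').astype(float)
    e=[]
    for x in (283,285,287):
        sat=(im[150:176,x-1:x+2,2]-im[150:176,x-1:x+2,0]).mean(1)
        k=[i for i in range(1,26) if sat[i-1]<40<=sat[i]][0]; e.append(150+k-1+(40-sat[k-1])/(sat[k]-sat[k-1]))
    h=cv2.cvtColor(im.astype(np.uint8),cv2.COLOR_BGR2HSV);m=(h[...,0]>10)&(h[...,0]<28)&(h[...,1]>130)
    print(n,np.mean(e),[int(np.where(m[150:200,k])[0].max()+150) for k in range(276,290,2)])
f=lambda i,y,x:cv2.resize(i[y:y+120,x:x+100],None,fx=4,fy=4,interpolation=2)
cv2.imwrite('pics/e.png',np.hstack([f(a,130,250),f(b,165,245)]))
E
```

```text
t 31.2 press [-266.63  111.4   173.89] F [ 0.01 -0.32 -0.2 ] w 50.0 gf 0.0
s1 169.56999907893524 [182, 183, 184, 185, 186, 187, 188]
s2 169.08209592080559 [180, 181, 182, 183, 184, 184, 185]
d3 165.81438401849152 [177, 178, 179, 179, 180, 181, 182]
e 166.57614658766732 [177, 178, 179, 180, 181, 182, 183]
```

View pics/e.png

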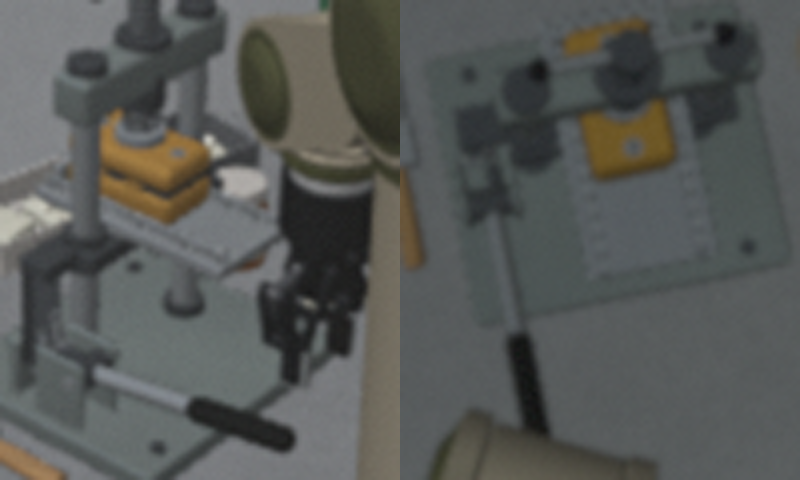

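The tooth is held: the pad is up about 10 mm from tooth 2. The flask is home under the pad at (140,130), the handle is down and sprung only slightly, and the arm is clear.

```bash
python3 -c "
from rig import *
print(finish_job())"
```

```text
the job is handed in; nothing more can be done
None
```

I handed the job in: the flask is home against the fence (about 28 N at the stop), the spring pad met it on stroke 2, and stroke 3 was the one more; the handle is down and released. That stroke count rests on pad movement measured in the images: the handle only felt clearly stiff on stroke 3, and I judged that a fourth stroke would have put about 75 N on the flask, over its 74 N limit.

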